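Front a pushed-back shelf bin with the reach hook

ROBOT

A 6-joint arm with a two-finger parallel gripper is mounted at the origin on the work surface. World frame = base frame: x ahead of the robot, y to its left, z up, the work surface at z = 0. Lengths are in m, angles in rad, forces in N, time in s.
With the tool pointing down it reaches from about 0.425 to 0.925 m from the base axis. Payload 12.5 kg.
Tool frame: the origin (TCP) lies midway between the tips of the shut fingers; the grasp point (between the pads) lies 19 mm behind it (manip.tcp_to_grasp is the distance from the TCP to the grasp point, in m); z points along the fingers, y is the line along which they close (so a half turn about z gives the same grasp; the last joint's range is limited). The gripper opens to 85 mm and grips with 20 to 120 N. Pads are 22 mm wide; open, the fingers measure 114 mm over their backs; the gripper's body (76 mm by 85 mm) begins 54 mm behind the grasp point. The pads swing forward as they close: fully open they stand 13 mm farther back than shut.
Start: joints at [-1.4, 0.491, 1.559, -0, 1.092, -0.106], TCP at [0.171, -0.601, 0.231] pointing down, gripper open.
Joint ranges: [-3.1, 3.1], [-0.84, 2.19], [0.05, 2.79], [-1.13, 4.28], [0.06, 2.93], [-2.69, 2.69]. Speed limits (rad/s): [2.22, 2.22, 2.79, 3.14, 3.14, 3.14].

INTERFACE

Orientations are given as a rotation vector (axis times angle).
In Python, from workcell import readout, optics, manip gives the robot as it stands. The module is installed in compiled form; this text tells all that it offers.
- The arm moves only by the tool carry_out, never from a script. Its argument "plan" is one flat list of numbers, 5 for each row, row after row: the shift along the tool's x, y, z in cm, then the turn about the tool's z in rad, then the opening in per cent of the stroke, from 0 (shut) to 100 (fully open). A call has 1 to 10 rows; each row shifts and turns the commanded pose from where the row before left it, along the tool's axes as they then stand; what a row does not reach is not made up. A row lasts 1/10 s, in which the tool goes at most 50 mm and 8.59 degrees, less where a joint would pass 70% of its speed; a pose out of reach is approached as far as the arm can. A call with a gripper value outside its range is refused whole. The fingers move at their own pace and stop on an object; the grip force is fixed at half the most. Time passes only in rows, so rows that do not move let the fingers close. It gives the time, the measured TCP pose, the force, the opening and the grip force at its end, in the units of the state.
- readout.get_obs(): the state, without advancing time (a new reading comes with each control period).
- optics.capture(name): name is "scene" or "top" or "wrist"; returns (picture, depth): 400x640x3 uint8, red, green, blue; 400x640 float32, m along the optical axis (not along the pixel's ray), 0 where there is no reading.
- optics.camera_model(name): a dict with "K" (3x3 intrinsics, pixels), "world_from_camera" (4x4, takes a point from camera to world coordinates). Camera axes: x right, y up, looking along -z (the intrinsics and any distortion apply to the point x, -y, -z); pixel columns grow to the right and rows downward; lengths in m; the calibration is good to about 2 mm. A picture is of the moment at which its call begins: read the wrist's pose just before it. camera_model takes no time and is no camera call; for the wrist camera it gives the pose at the moment of the call.
- manip.job_done(): hands the job in; it is judged then, once.
The state is a dict: "t": time; "joint_pos": joint angles; "dq": joint speeds; "tau": joint torques, N m; "ee_pos": TCP position; "ee_rot": TCP orientation; "wrist_force": force on the tool from outside, world axes, zero at the start; "moment": the same for the moment, N m; "grip_width": finger opening in m; "finger_force": force on a finger pad.
Only numpy, scipy, OpenCV 4.12 (cv2) and the standard library are available. Lean on these libraries where they do the work, as an engineer would, in place of code of your own. Each camera call takes 0.05 s, during which the arm holds its last target. There are 200 camera calls.

TASK

One of the three cardboard bins on the bench-top shelf has been pushed to the back, under the wire deck. Take the reach hook from its rest, hook it over that bin's front wall and drag the bin forward until its front is level with the shelf's front edge and it stands square in its place like its neighbours; do not touch the bin with the gripper or arm. Then lay the hook back in both notches of its rest, and leave the other bins and the things on the bench where they are.

Things in the scene. Friction and masses are not known exactly. Their poses are not given: they have to be found in the camera images.
- shelf: Fixed grey steel shelving bay on the bench, 330 mm deep (x), 440 wide (y), sometimes a little turned. The lower shelf's flat top is 30 above the bench. Slotted posts 24 wide, 243 tall, stand at the four corners; front and back are open. Origin: middle of the shelf's front edge, at bench level; x points straight into the bay, y left along the front edge, z up. (All sizes in mm.)
- deck_edge (a point): Middle of the front edge of the bay's wire deck, on its underside, 225 mm above the bench. The deck is 10 thick, covers the whole bay and nothing passes through its mesh. (All sizes in mm.)
- far_bin: The pushed-back bin: open cardboard bin 160 mm deep (x), 100 wide (y), walls and floor 4 thick; front wall 60 high, sides 60 high for the first 34, then 80 like the back. About 0.45 kg, slides on the shelf, 30 of space to the bins beside it. Starts 70 to 105 behind the front edge, a little askew. Origin: middle of the front wall's outer face, at its foot; x points to the bin's back, z up. (mm)
- bin_rim (a point): Middle of the top edge of the far bin's front wall, 60 mm above the bin's underside and 2 behind the front face. Behind this wall the bin is empty down to its floor for 80; boxed stock up to 56 high fills the rest. (All sizes in mm.)
- label_far: White label holder on the shelf's front edge, 70 mm wide, 24 high, 3 thick, in front of the far bin's lane. Origin: on the front edge line at bench level, in the middle of the lane; axes as the shelf's. (All sizes in mm.)
- bin_b: Another bin of the same shape and size, already standing at the front edge. Origin and axes as for the far bin. 
- bin_c: Another bin of the same shape and size, already standing at the front edge. Origin and axes as for the far bin. 
- hook: Reach hook, 0.17 kg: wooden handle 110 mm long (x), 26 by 26 across, then a steel rod of 8 diameter on the same axis to 225 ahead of the handle's middle, where it bends straight down for 40. An 18 diameter ferrule covers the rod's first 14; a 20 long wire eye sticks out behind. Balances about 60 ahead of the handle's middle. Origin: handle's middle, on its axis; x points along the rod, z up. (mm)
- hook_tip (a point): Centre of the rounded end of the bent-down part of the hook (radius 4, so the metal ends 4 below this point): 225 mm ahead of the hook's origin and 40 below the rod's axis. (All sizes in mm.)
- rest: Fixed dark steel rest of the hook: foot plate 250 mm by 70, 5 thick, with two upright brackets, 12 thick (x) and 62 wide, each with a notch open to the top, flared up to 24 above its floor. Origin: on the bench below the seated hook's handle middle; x points as the seated hook's x, z up. Seated, the hook's origin is 80 above this origin; it starts there (up to 5 along x). (All sizes in mm.)
- notch_rear (a point): Middle of the floor of the rest's rear notch, 42 mm behind the rest's origin, 67 above the bench, 32 wide: it carries the rear part of the handle. (All sizes in mm.)
- notch_front (a point): Middle of the floor of the rest's front notch, 170 mm ahead of the rest's origin, 76 above the bench, 14 wide: it carries the rod. (All sizes in mm.)
- tape_roll: Loose paper tape roll lying flat, 96 mm diameter, 45 high; bystander. Origin: centre of its underside. (All sizes in mm.)
- small_carton: Loose small red carton, 104 mm by 69, 35 high; bystander. Origin: centre of its underside. (All sizes in mm.)
- belt: Loose black rubber drive belt ring lying flat, 110 mm diameter, 12 high; bystander. Origin: centre of its underside. (All sizes in mm.)
- jar: Loose jar, 52 mm diameter, 75 high; bystander. Origin: centre of its underside. (All sizes in mm.)
- stapler: Loose stapler, 110 mm long, 32 wide, 27 high; bystander. Origin: centre of its underside. (All sizes in mm.)
There are look-alikes about, which are no part of the job. What is shaped like the far_bin but purple is not meant.

How it is judged:
On the way, in this order (a step that is already met when the one before it is completed fails the run):
1. the hook is lifted out of its rest (z of hook in the frame of rest above 0.11 m), for 0.1 s.
2. the hook's bent end is inside the far bin, just behind its front wall (x of hook_tip in the frame of far_bin between 0.003 and 0.06 m and z of hook_tip in the frame of far_bin below 0.058 m and x of far_bin in the frame of shelf above 0.05 m), for 0.1 s.
3. the bin has been dragged until its front is level with the shelf's front edge (x of far_bin in the frame of shelf between -0.012 and 0.012 m and linear speed of far_bin below 0.02 m/s), for 0.2 s.
At the end, for the whole second after the job is handed in: Far bin at rest on the shelf: front within 12 mm of the front edge, within 18 mm of its lane's middle, square within 0.12 rad. Hook at rest in both notches as it started: within 16 mm along, 8 mm across, 5 mm in height, bent end down within 0.12 rad (x of far_bin in the frame of shelf between -0.012 and 0.012 m and y of far_bin in the frame of label_far between -0.018 and 0.018 m and z of far_bin in the frame of shelf between 0.025 and 0.035 m and angle between the x axis of far_bin and the x axis of shelf, either way round below 0.12 rad and angle between far_bin's own z axis and vertical below 0.05 rad and linear speed of each of far_bin, hook below 0.01 m/s and x of hook in the frame of rest between -0.016 and 0.016 m and y of hook in the frame of rest between -0.008 and 0.008 m and z of hook in the frame of rest between 0.075 and 0.085 m and angle between hook's own z axis and vertical below 0.12 rad and x of hook_tip in the frame of rest above 0.18 m); the robot touches nothing.
It fails at once if the gripper or arm touches the far bin (contact force between any of the fingers, the arm and far_bin above 1 N).
It fails at once if the far bin is tipped (angle between far_bin's own z axis and vertical above 0.3 rad).
It fails at once if a neighbouring bin is moved by more than 15 mm (distance of any of bin_b, bin_c from where it was at the start of the episode above 0.015 m).
It fails at once if a thing on the bench is moved by more than 20 mm (distance of any of tape_roll, small_carton, belt, jar, stapler from where it was at the start of the episode above 0.02 m).
It also fails if it takes over 58 s, if anything falls off the work surface, if the arm or the gripper's body presses on something with over 40 N, if the wrist force passes 120 N, or if a joint passes its speed limit or range.

## Working session

There is one attempt and no reset: what is moved stays moved. The work goes in short steps, Python scripts to look and compute and a tool call to move; the robot and the scene stay as the last step left them, time stands still between calls to the robot, and variables do not carry over. Pictures are saved under pics/ and viewed, at most 10 in all, crops included, and the job is handed in when it is done.

Besides the shell and the picture viewer there is one more tool, called after "Call:" as name(argument=value, ...), one argument or row to a line, values as JSON. carry_out: Moves the arm, as the interface text tells. Its arguments: {"type":"object","properties":{"plan":{"type":"array","items":{"type":"number"}}},"required":["plan"]}

```bash
mkdir -p pics; cat > h.py <<'E'
import numpy as np, cv2
from workcell import readout, optics, manip
from scipy.spatial.transform import Rotation as R
def snap(n,f):
    m=optics.camera_model(n); p,d=optics.capture(n)
    cv2.imwrite(f'pics/{f}.png',p[:,:,::-1]); np.savez(f'pics/{f}.npz',p=p,d=d,K=m['K'],T=m['world_from_camera'])
def load(f):
    z=np.load(f'pics/{f}.npz'); p,d,K,T=z['p'],z['d'],z['K'],z['T']
    v,u=np.mgrid[:400,:640]
    c=np.stack([(u-K[0,2])/K[0,0]*d,-(v-K[1,2])/K[1,1]*d,-d],-1)
    return p,d,c@T[:3,:3].T+T[:3,3],K,T
E
python3 - <<'E'
from h import *
snap('scene','s0');snap('top','t0')
o=readout.get_obs();print(o['t'],o['ee_pos'],o['ee_rot'])
print(optics.camera_model('top'))
a=np.vstack([cv2.imread('pics/s0.png')]);
E
```

```text
0.1 [ 0.170766   -0.60100914  0.23077941] [-3.11054349e+00 -4.33258853e-01  6.31098257e-05]
{'K': array([[419.57165902,   0.        , 325.21830095],
       [  0.        , 419.57165902, 195.05621305],
       [  0.        ,   0.        ,   1.        ]]), 'world_from_camera': array([[-0.00676716,  0.98611466, -0.16592797,  0.3906819 ],
       [-0.99993401, -0.00513259,  0.01027791,  0.00623389],
       [ 0.00928356,  0.16598658,  0.98608431,  1.4475467 ],
       [ 0.        ,  0.        ,  0.        ,  1.        ]])}
```

View pics/s0.png

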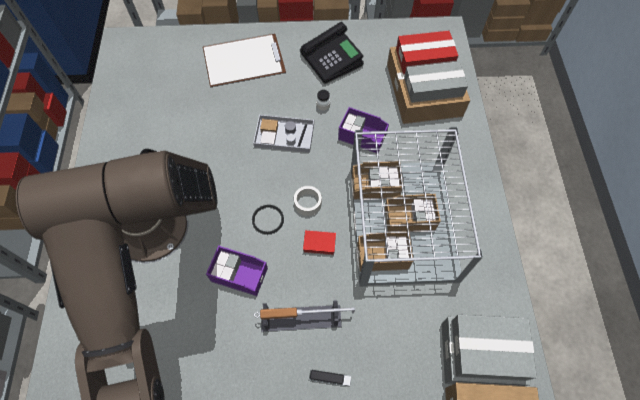

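View pics/t0.png

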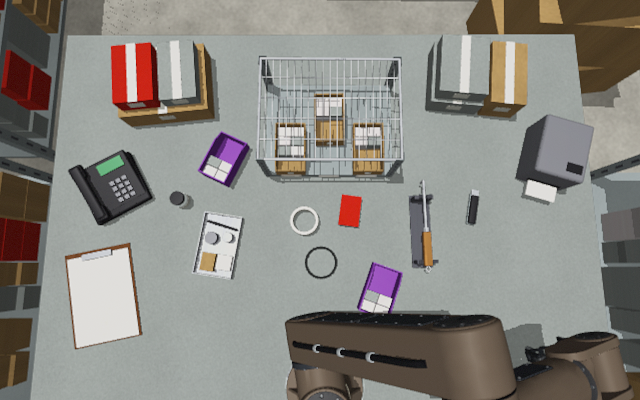

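The scene shows three cardboard bins on the shelf. In the top view they are at (291,148), (329,120) and (368,148). The middle one is pushed back, so it is the far bin. The purple bins at (224,158) and (380,290) are look-alikes. The hook lies on its rest, with the handle at (427,248) and the tip at (421,183). I'll confirm with an enlarged crop.

```bash
python3 - <<'E'
from h import *
p,d,W,K,T=load('t0')
a=cv2.imread('pics/t0.png')
c1=cv2.resize(a[50:190,250:410],None,fx=4,fy=4,interpolation=cv2.INTER_CUBIC)
cv2.imwrite('pics/c1.png',c1)
c2=cv2.resize(a[170:280,390:490],None,fx=5,fy=5,interpolation=cv2.INTER_CUBIC)
cv2.imwrite('pics/c2.png',c2)
E
```

```text
(no output)
```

View pics/c1.png

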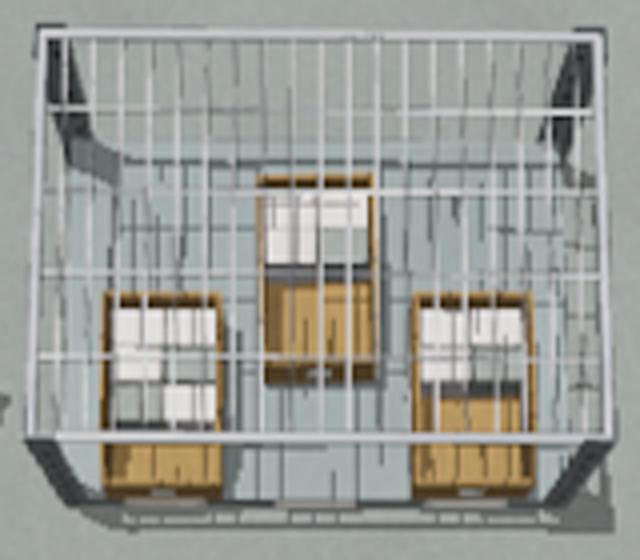

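View pics/c2.png

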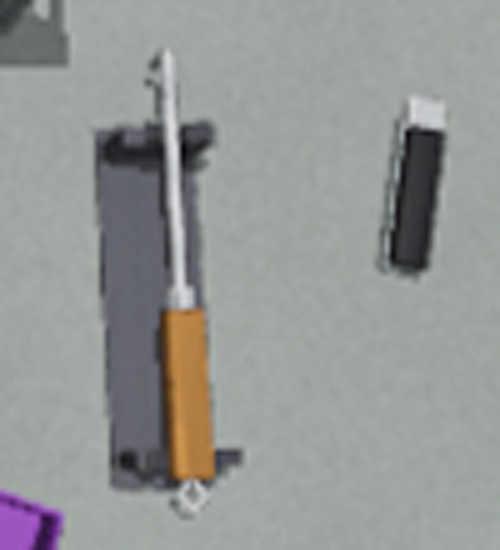

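The crop shows the far bin's front rim running from c1 (264,380) to (375,380), and its lane label is centred at c1 (315,503). The hook handle runs from c2 (184,308) to (194,480), and its bend is at c2 (167,50). Next I'll turn these pixels into positions.

```bash
cat >> h.py <<'E'
def ray(u,v,z,K,T):
    r=T[:3,:3]@np.array([(u-K[0,2])/K[0,0],-(v-K[1,2])/K[1,1],-1.]); return T[:3,3]+r*(z-T[2,3])/r[2]
E
python3 - <<'E'
from h import *
np.set_printoptions(precision=4,suppress=True)
p,d,W,K,T=load('t0')
C1=lambda x,y,z:ray(250+(x+.5)/4-.5,50+(y+.5)/4-.5,z,K,T)
C2=lambda x,y,z:ray(390+(x+.5)/5-.5,170+(y+.5)/5-.5,z,K,T)
for n,q in dict(hf=(184,308,.093),hr=(194,480,.093),bend=(167,50,.084),rodstart=(179,288,.084)).items(): print(n,C2(*q))
for n,q in dict(rimL=(264,366,.09),rimR=(375,366,.09),backL=(259,177,.11),backR=(374,177,.11),bLL=(103,487,.09),bLR=(220,487,.09),bRL=(416,487,.09),bRR=(533,487,.09),labL=(276,503,.03),labR=(354,503,.03),deckFL=(28,437,.235),deckFR=(612,437,.235),deckBL=(40,35,.235),deckBR=(604,35,.235)).items(): print(n,C1(*q))
# depth checks
for n,(u,v) in dict(handle=(427,248),rod=(425,220),benchnear=(450,230)).items(): print(n,W[v,u])
# handle points by colour
m=(W[...,2]>.07)&(W[...,2]<.11)&(p[...,0]>p[...,2].astype(int)+60)
m[:, :400]=0;m[:,450:]=0;m[:200]=0;m[290:]=0
P=W[m];print(len(P),P.mean(0));u,s,vt=np.linalg.svd(P[:,:2]-P[:,:2].mean(0),full_matrices=0);print(vt[0],np.ptp((P[:,:2]-P[:,:2].mean(0))@vt[0]),np.median(P[:,2]))
# bin rims: points in shelf region orange by height
for nm,(u0,u1) in dict(L=(274,307),M=(313,346),Rr=(352,386)).items():
    s=np.zeros((400,640),bool);s[60:180,u0:u1]=1
    P=W[s&(W[...,2]>.08)&(W[...,2]<.125)&(p[...,0]>p[...,2].astype(int)+30)]
    print(nm,len(P),P.min(0),P.max(0),np.percentile(P,[3,97],axis=0))
E
```

```text
hf [ 0.4984 -0.3344  0.093 ]
hr [ 0.3886 -0.3356  0.093 ]
bend [ 0.6705 -0.3333  0.084 ]
rodstart [ 0.5121 -0.334   0.084 ]
rimL [0.8027 0.023  0.09  ]
rimR [ 0.8023 -0.0701  0.09  ]
backL [0.9616 0.0265 0.11  ]
backR [ 0.9613 -0.0704  0.11  ]
bLL [0.6994 0.1565 0.09  ]
bLR [0.699  0.0597 0.09  ]
bRL [ 0.6982 -0.1026  0.09  ]
bRR [ 0.6978 -0.1997  0.09  ]
labL [0.6982 0.0138 0.03  ]
labR [ 0.6979 -0.0536  0.03  ]
deckFL [0.7047 0.1965 0.235 ]
deckFR [ 0.7028 -0.2378  0.235 ]
deckBL [1.0249 0.1938 0.235 ]
deckBR [ 1.024  -0.2436  0.235 ]
handle [ 0.4445 -0.3344  0.0906]
rod [ 0.5359 -0.3342  0.0823]
benchnear [ 0.5098 -0.4412 -0.0048]
277 [ 0.4421 -0.3349  0.0911]
[-0.9999 -0.0101] 0.10575744374474183 0.09141123164363396
L 300 [0.6995 0.0577 0.0821] [0.8609 0.1583 0.1163] [[0.7006 0.058  0.0846]
 [0.8596 0.1574 0.1136]]
M 161 [ 0.8014 -0.0726  0.0818] [0.9638 0.0278 0.1157] [[ 0.803  -0.07    0.0839]
 [ 0.9627  0.0246  0.1135]]
Rr 292 [ 0.6982 -0.2023  0.0802] [ 0.8613 -0.1018  0.1155] [[ 0.6993 -0.2009  0.0826]
 [ 0.8592 -0.1023  0.1129]]
```

Call:
carry_out(
  plan=[0,0,0,0.135,100,0,0,0,0.135,100,3.6,-3.3,0,0,100,3.6,-3.3,0,0,100,3.6,-3.3,0,0,100,3.6,-3.3,0,0,100,3.6,-3.3,0,0,100,3.6,-3.3,0,0,100,3.6,-3.3,0,0,100,3.6,-3.3,0,0,100],
)

```text
t: 1.1
ee_pos: [0.4582, -0.3336, 0.2312]
ee_rot: [-3.141, -0.011, 0.0]
wrist_force: [0.4, -0.9, 0.6]
grip_width: 0.0857
finger_force: 0.0
```

```bash
python3 - <<'E'
from h import *
np.set_printoptions(precision=4,suppress=True)
o=readout.get_obs();snap('wrist','w0');o=readout.get_obs()
print(o['t'],o['ee_pos'],R.from_rotvec(o['ee_rot']).as_matrix(),o['wrist_force'])
p,d,W,K,T=load('w0')
m=(W[...,2]>.08)&(W[...,2]<.105)&(p[...,0]>p[...,2].astype(int)+50)
P=W[m];print(len(P),P.min(0),P.max(0),np.median(P,0));u,s,vt=np.linalg.svd(P[:,:2]-P[:,:2].mean(0),full_matrices=0);print(P.mean(0),vt[0])
E
```

```text
1.15 [ 0.4621 -0.3293  0.2312] [[ 1.      0.0098  0.0011]
 [ 0.0098 -1.      0.0013]
 [ 0.0011 -0.0013 -1.    ]] [ 1.4134  5.5232 -1.7692]
3279 [ 0.3893 -0.348   0.0897] [ 0.4965 -0.3228  0.0963] [ 0.4487 -0.3355  0.0938]
[ 0.4467 -0.3355  0.0938] [-0.9999 -0.0129]
```

View pics/w0.png

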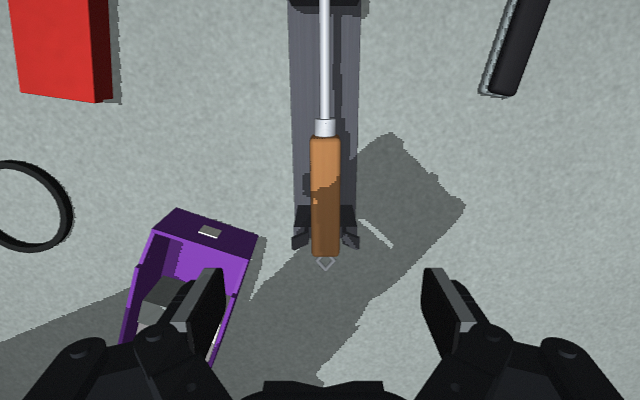

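Call:
carry_out(
  plan=[0,0.3,2,0,100,0.1,0.3,3,0,100,0,0,4,0,100,0,0,4,0,100,0,0,2.5,0,100,0,0,0.5,0,100,0,0,0,0,100,0,0,0,0,100],
)

```text
t: 1.95
ee_pos: [0.4585, -0.3417, 0.0726]
ee_rot: [3.14, 0.011, 0.002]
wrist_force: [0.7, -0.8, 0.2]
grip_width: 0.0855
finger_force: 0.0
```

```bash
python3 - <<'E'
from h import *
np.set_printoptions(precision=4,suppress=True)
snap('wrist','w1');o=readout.get_obs()
print(o['t'],o['ee_pos'],o['wrist_force'],o['grip_width'])
p,d,W,K,T=load('w1')
print(T[:3,3]-o['ee_pos'])
m=(W[...,2]>.07)&(W[...,2]<.105)&(p[...,0]>p[...,2].astype(int)+50)
P=W[m];print(len(P),P.min(0),P.max(0),np.median(P,0));u,s,vt=np.linalg.svd(P[:,:2]-P[:,:2].mean(0),full_matrices=0);print(P.mean(0),vt[0])
p,d,W,K,T=load('t0')
for q in [(402,268,.08),(376,262,.08)]: print(ray(*q,K,T))
E
```

```text
2.0 [ 0.4586 -0.3418  0.0728] [ 0.0356 -0.9958  0.6421] 0.08563778945033625
[0.0842 0.0007 0.1433]
10157 [ 0.408  -0.3478  0.0891] [ 0.4975 -0.3225  0.0959] [ 0.4608 -0.3355  0.0938]
[ 0.4585 -0.3354  0.0937] [-0.9998 -0.0204]
[ 0.3816 -0.2534  0.08  ]
[ 0.4012 -0.1702  0.08  ]
```

The wrist camera sits 84 mm ahead of the TCP and would foul the deck during the drag. I'll turn the wrist half round so it faces away from the shelf.

Call:
carry_out(
  plan=[0,-0.3,-4,0,100,0.5,-0.3,-4,0,100,0,0,0,-0.1496,100,0,0,0,-0.1496,100,0,0,0,-0.1496,100,0,0,0,-0.1496,100,0,0,0,-0.1496,100,0,0,0,-0.1496,100,0,0,0,-0.1496,100,0,0,0,-0.1496,100],
)

```text
t: 3.0
ee_pos: [0.4633, -0.3354, 0.1529]
ee_rot: [2.582, 1.785, 0.001]
wrist_force: [0.1, -0.2, -0.2]
grip_width: 0.0855
finger_force: 0.0
```

Call:
carry_out(
  plan=[0,0,0,-0.1496,100,0,0,0,-0.1496,100,0,0,0,-0.1496,100,0,0,0,-0.1496,100,0,0,0,-0.1496,100,0,0,0,-0.1496,100,0,0,0,-0.1496,100,0,0,0,-0.1496,100,0,0,0,-0.1496,100,0,0,0,-0.1496,100],
)

```text
t: 4.0
ee_pos: [0.4633, -0.3355, 0.1529]
ee_rot: [0.679, 3.065, -0.002]
wrist_force: [-0.8, -0.1, -0.8]
grip_width: 0.0852
finger_force: 0.0
```

Call:
carry_out(
  plan=[0,0,0,-0.1496,100,0,0,0,-0.1496,100,0,0,0,-0.1496,100,0,0,0,0,100,0,0,0,0,100],
)

```text
t: 4.5
ee_pos: [0.4632, -0.3354, 0.1523]
ee_rot: [-0.004, 3.14, -0.002]
wrist_force: [-0.1, -0.5, 0.1]
grip_width: 0.0859
finger_force: 0.0
```

```bash
python3 - <<'E'
from h import *
np.set_printoptions(precision=4,suppress=True)
snap('wrist','w2');o=readout.get_obs()
print(o['t'],o['ee_pos'],R.from_rotvec(o['ee_rot']).as_matrix()[:,0],o['wrist_force'],o['joint_pos'])
E
```

```text
4.55 [ 0.4631 -0.3353  0.1521] [-1.     -0.0026 -0.0009] [-0.0286 -0.2787 -0.1657] [-0.7422  0.5083  1.7775 -0.0001  0.8544 -2.3155]
```

Call:
carry_out(
  plan=[0,0,3,-0.009,100,0,0,3,0,100,0,0,2,0,100,0,0,1.1,0,100,0,0,0,0,100,0,0,0,0,0,0,0,0,0,0,0,0,0,0,0,0,0,0,0,0,0,0,0,0,0],
)

```text
t: 5.55
ee_pos: [0.4632, -0.3355, 0.0611]
ee_rot: [-0.024, 3.141, -0.001]
wrist_force: [-0.5, 1.8, 6.4]
grip_width: 0.0252
finger_force: 58.7
```

Call:
carry_out(
  plan=[0,0,0,0,0,0,0,0,0,0,0,0,0,0,0],
)

```text
t: 5.85
ee_pos: [0.4632, -0.3354, 0.0611]
ee_rot: [-0.024, 3.141, -0.001]
wrist_force: [0.4, 0.9, 6.4]
grip_width: 0.0249
finger_force: 58.7
```

Call:
carry_out(
  plan=[0,0,-1,0,0,0,0,-2,0,0,0,0,-2.5,0,0,0,0,-2,0,0,0,0,-1,0.02,0,0,0,0,0,0,0,0,0,0,0],
)

```text
t: 6.55
ee_pos: [0.4628, -0.335, 0.1448]
ee_rot: [-0.007, -3.141, -0.001]
wrist_force: [-0.4, 0.2, -2.4]
grip_width: 0.0256
finger_force: 59.0
```

```bash
python3 - <<'E'
from h import *
np.set_printoptions(precision=4,suppress=True)
snap('top','t1');snap('scene','s1');o=readout.get_obs()
print(o['t'],o['ee_pos'],R.from_rotvec(o['ee_rot']).as_matrix()[:,0],o['wrist_force'],o['moment'])
p,d,W,K,T=load('t1')
m=(W[...,2]>.12)&(W[...,2]<.20)&(W[...,0]>.3)&(W[...,0]<.69)&(abs(W[...,1]+.335)<.02)
for x in np.arange(.38,.68,.02):
    P=W[m&(abs(W[...,0]-x)<.01)]; print(round(x,2),len(P),np.median(P,0) if len(P) else '')
E
```

```text
6.65 [ 0.4627 -0.3349  0.1443] [-1.      0.0042  0.0013] [-0.3478  0.0386 -1.074 ] [ 0.0414  0.0739 -0.0256]
0.38 0 
0.4 0 
0.42 0 
0.44 0 
0.46 0 
0.48 0 
0.5 0 
0.52 7 [ 0.5264 -0.3351  0.1682]
0.54 17 [ 0.5425 -0.3361  0.1648]
0.56 19 [ 0.5609 -0.3362  0.1661]
0.58 18 [ 0.5792 -0.3371  0.1653]
0.6 12 [ 0.6002 -0.3369  0.1653]
0.62 20 [ 0.6205 -0.3362  0.1649]
0.64 19 [ 0.64   -0.3371  0.1671]
0.66 21 [ 0.6624 -0.3357  0.1644]
0.68 0
```

Call:
carry_out(
  plan=[0,2,0,0,0,0,3.5,0,0,0,0,4.2,0,0,0,0,4.5,0,0,0,0,4.5,0,0,0,0,4.5,0,0,0,0,4,0,0,0,0,2.7,0,0,0,0,1.5,0,0,0,0,0,0,0,0],
)

```text
t: 7.65
ee_pos: [0.4635, -0.019, 0.1448]
ee_rot: [-0.002, -3.14, -0.001]
wrist_force: [-0.4, -0.8, -1.5]
grip_width: 0.0252
finger_force: 59.2
```

```bash
python3 - <<'E'
from h import *
np.set_printoptions(precision=4,suppress=True)
snap('top','t2');o=readout.get_obs()
print(o['t'],o['ee_pos'],R.from_rotvec(o['ee_rot']).as_matrix()[:,0],o['joint_pos'])
p,d,W,K,T=load('t2')
m=(W[...,2]>.13)&(W[...,2]<.20)&(W[...,0]>.48)&(W[...,0]<.69)&(abs(W[...,1]+.02)<.04)
for x in np.arange(.54,.68,.03):
    P=W[m&(abs(W[...,0]-x)<.01)]; print(round(x,2),len(P),np.median(P,0) if len(P) else '')
print(np.percentile(W[m],99,axis=0))
E
```

```text
7.7 [ 0.4638 -0.0201  0.1449] [-1.     0.002  0.001] [-0.1858  0.3909  2.0379 -0.0001  0.7138 -1.7545]
0.54 13 [ 0.5413 -0.0214  0.1644]
0.57 17 [ 0.5688 -0.0216  0.1671]
0.6 20 [ 0.6001 -0.0219  0.1654]
0.63 17 [ 0.6298 -0.0222  0.1645]
0.66 12 [ 0.6583 -0.0208  0.1676]
[ 0.6698 -0.0183  0.1712]
```

Call:
carry_out(
  plan=[-1.5,0,0,0,0,-3,0,0,0,0,-3.7,0,0,0,0,-3.5,0,0,0,0,-2.5,0,0,0,0,-1.5,0,0,0,0,-0.5,0,0,0,0,0,0,0,0,0,0,0,0,0,0],
)

```text
t: 8.6
ee_pos: [0.6254, -0.0222, 0.145]
ee_rot: [-0.007, -3.141, -0.0]
wrist_force: [-0.1, 0.5, -2.4]
grip_width: 0.0254
finger_force: 59.2
```

```bash
python3 - <<'E'
from h import *
np.set_printoptions(precision=4,suppress=True)
snap('top','t3');snap('scene','s3');o=readout.get_obs()
print(o['t'],o['ee_pos'],R.from_rotvec(o['ee_rot']).as_matrix()[:,0],o['wrist_force'])
a=cv2.imread('pics/t3.png');b=cv2.imread('pics/s3.png')
c=np.hstack([cv2.resize(a[60:200,270:370],(400,560),interpolation=cv2.INTER_CUBIC),cv2.resize(b[140:280,350:450],(400,560),interpolation=cv2.INTER_CUBIC)])
cv2.imwrite('pics/c3.png',c)
E
```

```text
8.7 [ 0.6256 -0.0221  0.1454] [-1.      0.0045  0.0004] [ 0.2361  0.1563 -1.2752]
```

View pics/c3.png

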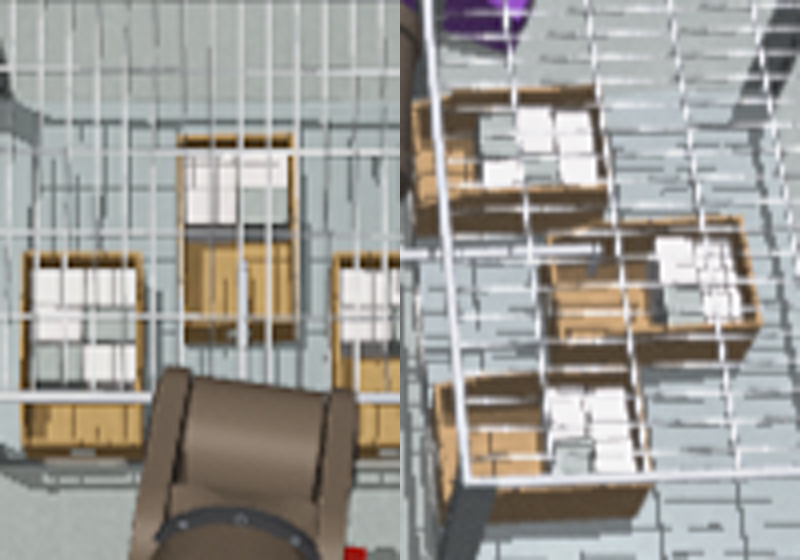

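The crop shows the hook rod at (243,262), over the open front part of the far bin and near its middle. I'll lower it and then start pulling.

Call:
carry_out(
  plan=[0,0,1.5,0,0,0,0,2,0,0,0,0,1.5,0,0,0,0,0.8,0,0,0,0,0,0,0,0,0,0,0,0,0,0,0,0,0],
)

```text
t: 9.4
ee_pos: [0.6267, -0.022, 0.0881]
ee_rot: [0.007, 3.14, -0.0]
wrist_force: [-0.6, -1.0, -1.8]
grip_width: 0.0251
finger_force: 59.2
```

Call:
carry_out(
  plan=[1,0,0,0,0,1,0,0,0,0,0.7,0,0,0,0,1,0,0,0,0,1,0,0,0,0,1,0,0,0,0,1,0,0,0,0,1,0,0,0,0,1,0,0,0,0,0.7,0,0,0,0],
)

```text
t: 10.4
ee_pos: [0.5315, -0.0215, 0.0874]
ee_rot: [0.007, 3.142, -0.0]
wrist_force: [2.2, 0.4, -1.5]
grip_width: 0.0253
finger_force: 59.3
```

```bash
cat > bins.py <<'E'
from h import *
import sys
np.set_printoptions(precision=4,suppress=True)
f=sys.argv[1]
snap('top',f);o=readout.get_obs()
print(o['t'],o['ee_pos'],R.from_rotvec(o['ee_rot']).as_matrix()[:,0],o['wrist_force'])
p,d,W,K,T=load(f)
for nm,(a,b) in dict(L=(.05,.165),M=(-.085,.04),Rr=(-.21,-.095)).items():
    P=W[(W[...,0]>.66)&(W[...,0]<1)&(W[...,1]>a)&(W[...,1]<b)&(W[...,2]>.098)&(W[...,2]<.125)&(p[...,0]>p[...,2].astype(int)+30)]
    xb=np.percentile(P[:,0],98); B=P[P[:,0]>xb-.012]; 
    y=[]
    for x0 in np.arange(xb-.12,xb-.01,.02):
        Q=P[abs(P[:,0]-x0)<.01,1]; y.append((np.min(Q)+np.max(Q))/2 if len(Q)>3 else np.nan)
    print(nm,len(P),xb,'y',np.percentile(P[:,1],[1,99]).mean(),'mids',np.array(y),'backslope',np.polyfit(B[:,1],B[:,0],1)[0])
E
python3 bins.py t4
```

```text
10.45 [ 0.5305 -0.0214  0.0873] [-1.      0.0041  0.0012] [-0.4673  0.266  -1.8875]
L 180 0.8604567006810415 y 0.10756781471398562 mids [0.109  0.1074 0.1075 0.1076 0.1078 0.1075] backslope 0.005951935982660886
M 57 0.8878446186815511 y -0.026128461321179682 mids [    nan -0.0711     nan     nan     nan     nan] backslope 0.001989083348556552
Rr 150 0.8593351445387941 y -0.15203975417381238 mids [-0.1523 -0.1514 -0.1518 -0.1525 -0.1519 -0.1521] backslope -0.002105689490305212
```

Call:
carry_out(
  plan=[0.5,0,0,0,0,0.6,0,0,0,0,0.6,0,0,0,0,0.5,0,0,0,0,0.3,0,0,0,0,0.2,0,0,0,0,0,0,0,0,0,0,0,0,0,0],
)

```text
t: 11.25
ee_pos: [0.5053, -0.0214, 0.0873]
ee_rot: [-0.007, -3.141, 0.0]
wrist_force: [-0.0, 0.3, -1.2]
grip_width: 0.0251
finger_force: 59.3
```

```bash
python3 bins.py t5; python3 -c "
import cv2;a=cv2.imread('pics/t5.png');cv2.imwrite('pics/c5.png',cv2.resize(a[50:190,250:410],None,fx=4,fy=4,interpolation=cv2.INTER_CUBIC))"
```

```text
11.3 [ 0.5053 -0.0214  0.0872] [-1.      0.0042  0.0003] [ 0.3929  0.7645 -1.3925]
L 182 0.8603899861349718 y 0.10771426793398092 mids [0.109  0.1075 0.1077 0.1075 0.1076 0.1078] backslope 0.015786641435037597
M 69 0.8612698143243538 y -0.02309750365299892 mids [nan nan nan nan nan nan] backslope -0.001348806333588711
Rr 155 0.8598494432341278 y -0.1517679289432699 mids [-0.1524 -0.1514 -0.1517 -0.1523 -0.1516 -0.1522] backslope -0.008293619986868417
```

View pics/c5.png

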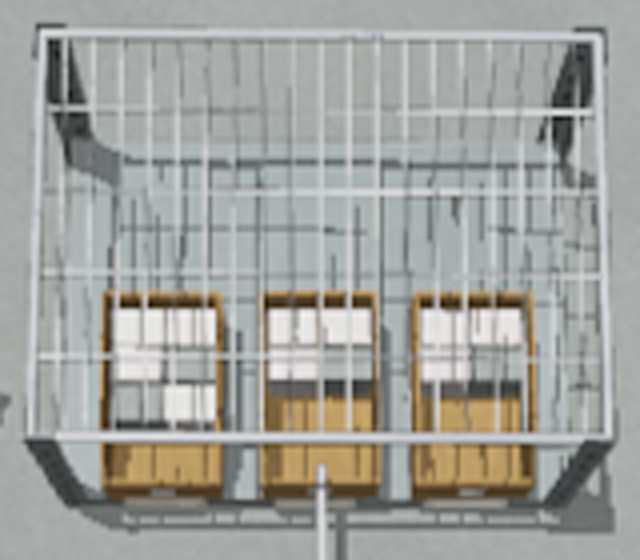

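The far bin's front is now level with its neighbours (front wall at y≈490) and it stands square in its lane at c5 x≈320. I'll free the hook and withdraw it.

Call:
carry_out(
  plan=[-0.5,0,0,0,0,-0.6,0,0,0,0,0,0,-1,0,0,0,0,-2,0,0,0,0,-2,0,0,0,0,-1.2,0,0,0,0,0,0,0,1.5,0,0,0,0,2.5,0,0,0,0,1.3,0,0,0,0],
)

```text
t: 12.3
ee_pos: [0.4614, -0.021, 0.1486]
ee_rot: [-0.007, -3.139, -0.0]
wrist_force: [0.4, 0.1, -1.3]
grip_width: 0.0256
finger_force: 59.3
```

```bash
python3 bins.py t6
```

```text
12.35 [ 0.4603 -0.0209  0.1487] [-1.      0.0042  0.0029] [-1.0504 -0.6229 -1.4397]
L 180 0.8612774062598393 y 0.10776883930688384 mids [0.1088 0.1074 0.1075 0.1074 0.1079 0.1079] backslope 0.007729456810146396
M 70 0.8603566807452561 y -0.023064647607861685 mids [nan nan nan nan nan nan] backslope 0.004585561427555046
Rr 155 0.8593589560592496 y -0.15210821148626624 mids [-0.1525 -0.1517 -0.1523 -0.1524 -0.1532 -0.1522] backslope 0.004694900964420277
```

Call:
carry_out(
  plan=[-0.4,-2,0,0,0,0,-3.5,0,0,0,0,-4.2,0,0,0,0,-4.5,0,0,0,0,-4.5,0,0,0,0,-4.5,0,0,0,0,-4,0,0,0,0,-2.7,0,0,0,0,-1.5,0,-0.02,0,0,0,0,0,0],
)

```text
t: 13.35
ee_pos: [0.4661, -0.3374, 0.1487]
ee_rot: [-0.022, 3.141, -0.001]
wrist_force: [0.4, 0.4, -1.5]
grip_width: 0.0252
finger_force: 59.4
```

Call:
carry_out(
  plan=[0,0,0,0,0,0,0,0,0,0],
)

```text
t: 13.55
ee_pos: [0.4662, -0.3344, 0.1491]
ee_rot: [0.025, -3.141, -0.0]
wrist_force: [0.2, 0.1, -1.9]
grip_width: 0.0255
finger_force: 59.4
```

```bash
python3 - <<'E'
from h import *
np.set_printoptions(precision=4,suppress=True)
snap('top','t7');o=readout.get_obs()
print(o['t'],o['ee_pos'],R.from_rotvec(o['ee_rot']).as_matrix()[:,0],o['wrist_force'])
for f,z0,z1 in (('t0',.075,.1),('t7',.13,.2)):
    p,d,W,K,T=load(f)
    m=(W[...,2]>z0)&(W[...,2]<z1)&(W[...,0]>.515)&(W[...,0]<.69)&(abs(W[...,1]+.335)<.02)
    P=W[m];P=P[(P[:,0]<.59)|(P[:,0]>.63)];q=np.polyfit(P[:,0],P[:,1],1);r=np.polyfit(P[:,0],P[:,2],1);print(f,len(P),q,np.polyval(q,[.463,.615,.67]),r,np.percentile(P[:,0],99.5))
E
```

```text
13.6 [ 0.4662 -0.3344  0.1493] [-0.9999 -0.0165  0.0002] [-0.6836  0.5865 -1.8401]
t0 78 [ 0.0136 -0.3427] [-0.3364 -0.3343 -0.3336] [0.0013 0.0817] 0.6680059578669233
t7 102 [ 0.0152 -0.3425] [-0.3355 -0.3332 -0.3323] [-0.0486  0.197 ] 0.6716599560018928
```

Call:
carry_out(
  plan=[0.3,-0.1,1,0,0,0,0,2,0,0,0,0,2,0,0,0,0,1.2,0,0,0,0,0.8,0,0,0,0,0.5,0,0,0,0,0.3,0,0,0,0,0,0,0],
)

```text
t: 14.4
ee_pos: [0.4631, -0.3363, 0.0714]
ee_rot: [-0.025, 3.141, -0.0]
wrist_force: [0.1, -0.0, -2.2]
grip_width: 0.0254
finger_force: 59.4
```

Call:
carry_out(
  plan=[0,0.05,0.3,0,0,0,0.05,0.3,0,0,0,0,0.2,0,0,0,0,0.2,0,0,0,0,0,0,0,0,0,0,0,0],
)

```text
t: 15.0
ee_pos: [0.463, -0.3353, 0.0613]
ee_rot: [-0.025, 3.141, -0.0]
wrist_force: [-0.3, -0.7, -1.0]
grip_width: 0.0254
finger_force: 59.6
```

Call:
carry_out(
  plan=[0,0,0,0,40,0,0,0,0,60,0,0,0,0,100,0,0,0,0,100,0,0,0,0,100,0,0,0,0,100],
)

```text
t: 15.6
ee_pos: [0.463, -0.3353, 0.0613]
ee_rot: [-0.025, 3.141, -0.0]
wrist_force: [-0.4, -0.3, -0.3]
grip_width: 0.0855
finger_force: 0.0
```

Call:
carry_out(
  plan=[0,0,-1,0,100,0,0,-3,0,100,0,0,-4,0,100,0,0,-4,0,100,3,0,-2,0,100,4,0,0,0,100,0,-4,0,0,100,0,-4,0,0,100,0,-4,0,0,100,0,0,0,0,100],
)

```text
t: 16.6
ee_pos: [0.3945, -0.4603, 0.2018]
ee_rot: [-0.021, 3.141, -0.003]
wrist_force: [-0.5, 0.4, -0.2]
grip_width: 0.0853
finger_force: 0.0
```

```bash
python3 bins.py t8;python3 - <<'E'
from h import *
np.set_printoptions(precision=4,suppress=True)
for f in ('t0','t8'):
    p,d,W,K,T=load(f)
    m=(W[...,2]>.07)&(W[...,2]<.11)&(W[...,0]>.51)&(W[...,0]<.69)&(abs(W[...,1]+.335)<.015)
    P=W[m];P=P[(P[:,0]<.59)|(P[:,0]>.63)];q=np.polyfit(P[:,0],P[:,1],1);r=np.polyfit(P[:,0],P[:,2],1);print(f,len(P),np.polyval(q,[.44,.615,.67]),np.polyval(r,[.44,.615,.67]),np.percentile(P[:,0],99))
    m=(W[...,2]>.07)&(W[...,2]<.11)&(p[...,0]>p[...,2].astype(int)+60);m[:,:400]=0;m[:,450:]=0;m[:200]=0;m[290:]=0
    P=W[m];print(len(P),P.mean(0),P.min(0),P.max(0))
a=cv2.imread('pics/t8.png');cv2.imwrite('pics/c8.png',np.hstack([cv2.resize(a[150:290,280:380],(400,560)),cv2.resize(a[150:290,390:490],(400,560),interpolation=cv2.INTER_CUBIC)]))
E
```

```text
16.65 [ 0.3944 -0.458   0.2015] [-0.9999 -0.0137 -0.0002] [0.1887 0.2633 0.0703]
L 175 0.8606435196702964 y 0.10767300671183344 mids [0.109  0.1075 0.1075 0.1073 0.1078 0.1077] backslope 0.014302525850458365
M 66 0.8605553613641208 y -0.02315601285984007 mids [-0.0227     nan     nan     nan     nan     nan] backslope -0.013214429651976414
Rr 156 0.8593576769839306 y -0.15206685608787765 mids [-0.1527 -0.1512 -0.1518 -0.1523 -0.1517 -0.1523] backslope 0.002005195342144105
t0 82 [-0.3368 -0.3343 -0.3335] [0.0821 0.0824 0.0826] 0.6669017725881253
277 [ 0.4421 -0.3349  0.0911] [ 0.3905 -0.3486  0.0739] [ 0.4961 -0.3227  0.1005]
t8 85 [-0.3369 -0.3343 -0.3335] [0.0814 0.0821 0.0823] 0.6673835173014
281 [ 0.442 -0.335  0.091] [ 0.3904 -0.3493  0.072 ] [ 0.4961 -0.3229  0.0979]
```

View pics/c8.png

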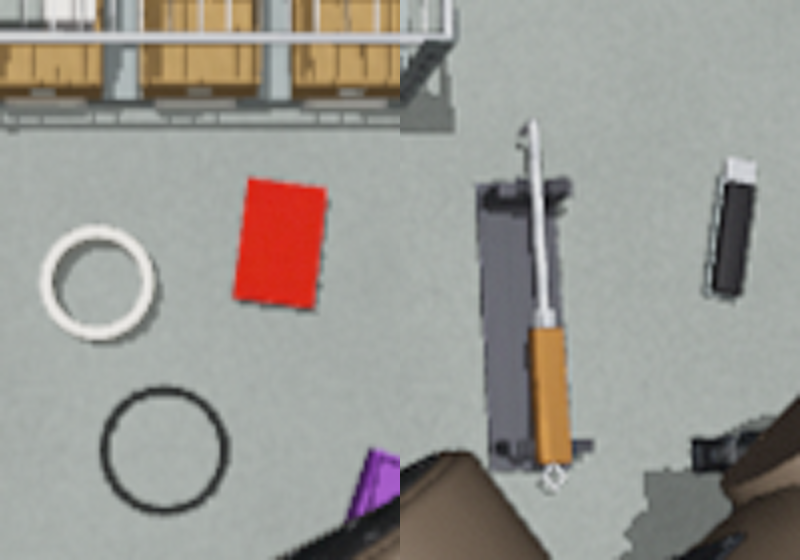

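The hook is back in both notches within 1 mm of where it started. The far bin is level with its neighbours, the bystanders haven't moved, and the arm is clear.

```bash
python3 -c "
from workcell import manip
print(manip.job_done())"
```

```text
the job is handed in; nothing more can be done
None
```

I dragged the far bin level with the shelf's front edge and square in its lane, laid the hook back in both notches of its rest, and handed the job in at about 17 s; the hand-in gave no verdict.

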